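Tamp the walnuts level in the bulk bin

ROBOT

A 6-joint arm with a two-finger parallel gripper is mounted at the origin on the work surface. World frame = base frame: x ahead of the robot, y to its left, z up, the work surface at z = 0. Lengths are in m, angles in rad, forces in N, time in s.
With the tool pointing down it reaches from about 0.35 to 0.775 m from the base axis. Payload 5.5 kg.
Tool frame: the origin (TCP) lies midway between the tips of the shut fingers; the grasp point (between the pads) lies 19 mm behind it; z points along the fingers, y is the line along which they close (so a half turn about z gives the same grasp; the last joint's range is limited). The gripper opens to 85 mm and grips with 20 to 120 N. Pads are 22 mm wide; open, the fingers measure 114 mm over their backs; the gripper's body (76 mm by 85 mm) begins 54 mm behind the grasp point. The pads swing forward as they close: fully open they stand 13 mm farther back than shut.
Start: joints at [0.983, 0.313, 0.046, 1.304, 0, 1.431], TCP at [0.249, 0.518, 0.193] pointing down, gripper open.
Joint ranges: [-2.76, 2.76], [-0.86, 1.69], [-1.03, 1.26], [-2.2, 2.34], [-1.47, 1.5], [-3.14, 3.14]. Speed limits (rad/s): [2.57, 2.57, 3.14, 3.14, 3.14, 3.14].

INTERFACE

Orientations are given as a unit quaternion [w, x, y, z].
In Python, from workcell import telemetry, imaging, env gives the robot as it stands. The module is installed in compiled form; this text tells all that it offers.
- The arm moves only by the tool step_arm, never from a script. Its argument "moves" is a list of rows, each a list of 3 entries, a list of its own where there are three numbers: the shift along the tool's x, y, z in mm, then the turn, a rotation vector about the tool's x, y, z in rad, then the finger opening in mm, from 0 to 85.4. A call has 1 to 8 rows; each row is the pose to reach, as a shift and turn from the pose commanded when the call began, along the tool's axes at that moment; what a row does not reach only later rows make up. A row lasts 1/12 s, in which the tool goes at most 41.7 mm and 7.16 degrees, less where a joint would pass 70% of its speed; a pose out of reach is approached as far as the arm can. A call with a gripper value outside its range is refused whole. The fingers move at their own pace and stop on an object; "grip_force" is the grip in N (left out, the last holds). Time passes only in rows, so rows that repeat a pose let the fingers close. It gives the time, the measured TCP pose, the force, the opening and the grip force at its end, in the units of the state.
- telemetry.get_state(): the state, without advancing time (a new reading comes with each control period).
- imaging.read_camera(name): name is "side" or "top" or "wrist"; returns the picture (480x640x3 uint8, red, green, blue); there is no depth.
- imaging.camera_params(name): a dict with "camera_matrix" (3x3 intrinsics, pixels), "pose" (4x4, takes a point from camera to world coordinates). Camera axes: x right, y up, looking along -z (the intrinsics and any distortion apply to the point x, -y, -z); pixel columns grow to the right and rows downward; lengths in m; the calibration is good to about 2 mm. The wrist camera is an equidistant fisheye: a pixel r from the principal point sees the ray r / f radians off the axis. A picture is of the moment at which its call begins: read the wrist's pose just before it. camera_params takes no time and is no camera call; for the wrist camera it gives the pose at the moment of the call.
- env.hand_in(): hands the job in; it is judged then, once.
The state is a dict: "clock": time; "joint_pos": joint angles; "qvel": joint speeds; "tau": joint torques, N m; "tcp_pos": TCP position; "orientation": TCP orientation; "wrist_force": force on the tool from outside, world axes, zero at the start; "ft_torque": the same for the moment, N m; "finger_gap": finger opening in m; "grip_force": force on a finger pad.
Only numpy, scipy, OpenCV 4.12 (cv2) and the standard library are available. Lean on these libraries where they do the work, as an engineer would, in place of code of your own. Each camera call takes 0.05 s, during which the arm holds its last target. There are 200 camera calls.

TASK

Two walnuts stand proud of the others in the narrow steel bin. Take the wooden tamper by its handle and press them down with its flat face, firmly but without cracking any, until all ten walnuts lie level in one layer on the bin's floor; the stiff divider should give way by itself, so touch neither it nor the walnuts with the gripper and do not push the divider with the tamper. Then stand the tamper upright again in the middle of its round cork mat, leaving the tin and the two jars by the bin where they are.

Things in the scene. Friction and masses are not known exactly. Their poses are not given: they have to be found in the camera images.
- bin: Narrow open stainless steel bin, fixed to the counter: outside 200 (own x) by 74 (own y) by 44 mm high, walls 5 mm, floor 8 mm thick. Origin: centre of its underside. Own x runs along its length, from the end wall that the walnuts lie against towards the empty end behind the divider. Inner space 190 by 64 mm.
- bin_level (a point): Point over the middle of the bin, 38 mm above the counter: the height of the tops of walnuts that lie on the bin's floor; the bin's rim stands 6 mm higher.
- divider (a joint): Black upright divider plate across the bin (6 mm thick, top edge 43 mm above the counter), a stiff sliding fit: 0 m at the start, grows to 0.06 m as it gives way along the bin's +x. It slips at about 1 N and stays where it is left; the walnuts' own weight does not move it, but walnuts pressed down do. It is not to be pushed by hand or tamper: walnuts wedge it along.
- divider_face (a point): Middle of the top edge of the divider's face on the walnuts' side.
- tamper_grip (a point): Middle of the straight handle of the dark wooden tamper, 46 mm above its flat face. The tamper is round and stands face down: face a disc 48 mm across and 14 mm thick at the rim, then a cone up to 22 mm, a straight handle 26 mm across from 22 to 66 mm, then a bevelled top narrowing to 20 mm, 76 mm high in all. 0.22 kg (may vary by a quarter). Own z is its axis, pointing from face to top.
- tamper: The same tamper; origin at the centre of its flat face.
- mat: Round cork mat fixed on the counter, 90 mm across, 4 mm thick; the tamper's place. Origin: centre of its underside.
- tin: Bystander: low round aluminium tin, 42 mm across, 30 mm high. Origin under its centre.
- jar1: Bystander: glass spice jar with white lid, 60 mm across, 100 mm high. Origin under its centre.
- jar2: Bystander: glass spice jar with white lid, 64 mm across, 95 mm high. Origin under its centre.
- walnut0_center (a point): Centre of a round walnut in its shell, 30 mm across, 12 g, smooth. Lies on the bin's floor at the start, in two rows of four between end wall and divider; its centre is 23 mm above the counter when it lies on the floor.
- walnut1_center (a point): Centre of a round walnut in its shell, 30 mm across, 12 g, smooth. Lies on the bin's floor at the start, in two rows of four between end wall and divider; its centre is 23 mm above the counter when it lies on the floor.
- walnut2_center (a point): Centre of a round walnut in its shell, 30 mm across, 12 g, smooth. Lies on the bin's floor at the start, in two rows of four between end wall and divider; its centre is 23 mm above the counter when it lies on the floor.
- walnut3_center (a point): Centre of a round walnut in its shell, 30 mm across, 12 g, smooth. Lies on the bin's floor at the start, in two rows of four between end wall and divider; its centre is 23 mm above the counter when it lies on the floor.
- walnut4_center (a point): Centre of a round walnut in its shell, 30 mm across, 12 g, smooth. Lies on the bin's floor at the start, in two rows of four between end wall and divider; its centre is 23 mm above the counter when it lies on the floor.
- walnut5_center (a point): Centre of a round walnut in its shell, 30 mm across, 12 g, smooth. Lies on the bin's floor at the start, in two rows of four between end wall and divider; its centre is 23 mm above the counter when it lies on the floor.
- walnut6_center (a point): Centre of a round walnut in its shell, 30 mm across, 12 g, smooth. Lies on the bin's floor at the start, in two rows of four between end wall and divider; its centre is 23 mm above the counter when it lies on the floor.
- walnut7_center (a point): Centre of a round walnut in its shell, 30 mm across, 12 g, smooth. Lies on the bin's floor at the start, in two rows of four between end wall and divider; its centre is 23 mm above the counter when it lies on the floor.
- walnut8_center (a point): Centre of a round walnut in its shell, 30 mm across, 12 g, smooth. One of the two that sit proud, in the hollow between four others, centre about 43 mm above the counter at the start. Pressed down with some 10 to 20 N it parts the others, the divider gives way, and it reaches the floor (centre 23 mm above the counter), moving up to 25 mm along the bin with its neighbours. A walnut cracks above about 60 N.
- walnut9_center (a point): Centre of a round walnut in its shell, 30 mm across, 12 g, smooth. One of the two that sit proud, in the hollow between four others, centre about 43 mm above the counter at the start. Pressed down with some 10 to 20 N it parts the others, the divider gives way, and it reaches the floor (centre 23 mm above the counter), moving up to 25 mm along the bin with its neighbours. A walnut cracks above about 60 N.
Mind the look-alikes: they are no part of the job. Leave any purple or turquoise look-alike of the tamper alone.

How it is judged:
On the way, in this order (a step that is already met when the one before it is completed fails the run):
1. the tamper presses on a proud walnut ((contact force between tamper and walnut8 above 3 N or contact force between tamper and walnut9 above 3 N)), for 0.04 s.
2. all ten walnuts lie level on the bin's floor (height (world z) of walnut0_center between 0.0195 and 0.0275 m and height (world z) of walnut1_center between 0.0195 and 0.0275 m and height (world z) of walnut2_center between 0.0195 and 0.0275 m and height (world z) of walnut3_center between 0.0195 and 0.0275 m and height (world z) of walnut4_center between 0.0195 and 0.0275 m and height (world z) of walnut5_center between 0.0195 and 0.0275 m and height (world z) of walnut6_center between 0.0195 and 0.0275 m and height (world z) of walnut7_center between 0.0195 and 0.0275 m and height (world z) of walnut8_center between 0.0195 and 0.0275 m and height (world z) of walnut9_center between 0.0195 and 0.0275 m), for 0.2 s.
At the end, for the whole second after the job is handed in: All ten walnuts lie in one layer in the bin, each centre 19.5 to 27.5 mm above the counter (23 mm is on the floor), and the tamper stands upright (within 0.08 rad), released and at rest, its axis within 28 mm of the cork mat's centre and its face on the mat (all of step 2 and horizontal distance between tamper and mat below 0.028 m and angle between tamper's own z axis and vertical below 0.08 rad and height (world z) of tamper between 0.002 and 0.007 m and linear speed of tamper below 0.02 m/s); the robot touches nothing.
It fails at once if the gripper or arm touches a walnut or the divider (contact force between any of walnut0, walnut1, walnut2, walnut3, walnut4, walnut5, walnut6, walnut7, walnut8, walnut9, divider and the fingers above 0.5 N or contact force between any of walnut0, walnut1, walnut2, walnut3, walnut4, walnut5, walnut6, walnut7, walnut8, walnut9, divider and the arm above 0.5 N).
It fails at once if the tamper pushes the divider (more than 3 N) (contact force between tamper and divider above 3 N).
It fails at once if a walnut is pressed by the tamper with more than 60 N and cracks (contact force between tamper and walnut0 above 60 N or contact force between tamper and walnut1 above 60 N or contact force between tamper and walnut2 above 60 N or contact force between tamper and walnut3 above 60 N or contact force between tamper and walnut4 above 60 N or contact force between tamper and walnut5 above 60 N or contact force between tamper and walnut6 above 60 N or contact force between tamper and walnut7 above 60 N or contact force between tamper and walnut8 above 60 N or contact force between tamper and walnut9 above 60 N).
It fails at once if the tin or a jar is moved more than 25 mm (distance of any of tin, jar1, jar2 from where it was at the start of the episode above 0.025 m).
It also fails if it takes over 54 s, if anything falls off the work surface, if the arm or the gripper's body presses on something with over 40 N, if the wrist force passes 120 N, or if a joint passes its speed limit or range.

## Working session

There is one attempt and no reset: what is moved stays moved. The work goes in short steps, Python scripts to look and compute and a tool call to move; the robot and the scene stay as the last step left them, time stands still between calls to the robot, and variables do not carry over. Pictures are saved under pics/ and viewed, at most 10 in all, crops included, and the job is handed in when it is done.

Besides the shell and the picture viewer there is one more tool, called as name([rows], argument=value, ...), one row to a line, values as JSON. step_arm: Moves the arm, as the interface text tells. Its arguments: {"type":"object","properties":{"moves":{"type":"array"},"grip_force":{"type":"number"}},"required":["moves"]}

```bash
mkdir -p pics; cat > h.py <<'E'
import numpy as np,cv2
from workcell import telemetry,imaging,env
def ray(cam,px,P=None):
    P=P or imaging.camera_params(cam);K=np.array(P["camera_matrix"]);T=np.array(P["pose"])
    x=(px[0]-K[0,2])/K[0,0];y=(px[1]-K[1,2])/K[1,1]
    if cam=="wrist":
        r=np.hypot(x,y);s=np.sin(r)/max(r,1e-9);d=np.array([x*s,-y*s,-np.cos(r)])
    else: d=np.array([x,-y,-1])
    return T[:3,3],T[:3,:3]@d
def onz(cam,px,z,P=None):
    o,d=ray(cam,px,P);return o+d*(z-o[2])/d[2]
def proj(cam,p):
    P=imaging.camera_params(cam);K=np.array(P["camera_matrix"]);T=np.array(P["pose"])
    q=T[:3,:3].T@(np.array(p)-T[:3,3]);q=np.array([q[0],-q[1],-q[2]])
    return K[:2,:2].diagonal()*q[:2]/q[2]+K[:2,2]
E
python3 - <<'E'
from h import *
print(telemetry.get_state())
for c in ("top","side"):
    im=imaging.read_camera(c);cv2.imwrite(f"pics/{c}0.png",im[...,::-1]);print(c,imaging.camera_params(c), [onz(c,p,0).round(3) for p in((0,0),(639,0),(0,479),(639,479))])
E
```

```text
{'clock': 0.0, 'joint_pos': array([ 9.83373205e-01,  3.14012452e-01,  4.49896651e-02,  1.30360633e+00,
       -2.62733261e-05,  1.43120631e+00]), 'qvel': array([ 1.52964654e-04, -1.09539474e-04, -5.48909579e-04, -1.31799203e-04,
       -5.44520708e-05, -2.29388266e-03]), 'tau': array([-1.33850644e-03, -4.80631614e+01,  2.98532706e+01,  1.94873207e-02,
       -3.25799529e-04, -7.95342032e-06]), 'tcp_pos': array([0.24867024, 0.5178056 , 0.19230645]), 'orientation': array([-3.13549507e-04,  2.22049989e-01,  9.75034852e-01, -8.61184669e-04]), 'wrist_force': array([-0.34141768,  0.56256002, -0.42983612]), 'ft_torque': array([ 0.03219527, -0.03431076,  0.02110428]), 'grip_force': 0.0, 'finger_gap': 0.08497594817630415}
top {'camera_matrix': array([[519.19758404,   0.        , 323.13605933],
       [  0.        , 519.19758404, 237.92039254],
       [  0.        ,   0.        ,   1.        ]]), 'pose': array([[ 0.01543084,  0.98134523, -0.19163356,  0.43903173],
       [-0.99985755,  0.01645534,  0.00375579,  0.02860213],
       [ 0.00683913,  0.19154831,  0.98145936,  0.90179739],
       [ 0.        ,  0.        ,  0.        ,  1.        ]])} [array([1.073, 0.657, 0.   ]), array([ 1.099, -0.584,  0.   ]), array([0.209, 0.541, 0.   ]), array([ 0.224, -0.496,  0.   ])]
side {'camera_matrix': array([[453.4063696 ,   0.        , 320.5578725 ],
       [  0.        , 453.4063696 , 239.03909909],
       [  0.        ,   0.        ,   1.        ]]), 'pose': array([[ 0.83655974,  0.30094493, -0.45782087,  0.30799505],
       [-0.54781134,  0.47227286, -0.69055129, -0.49085338],
       [ 0.00839846,  0.82848687,  0.55994551,  0.47463442],
       [ 0.        ,  0.        ,  0.        ,  1.        ]])} [array([0.4  , 4.387, 0.   ]), array([5.181, 1.755, 0.   ]), array([ 0.17, -0.1 ,  0.  ]), array([ 0.732, -0.464,  0.   ])]
```

View pics/top0.png

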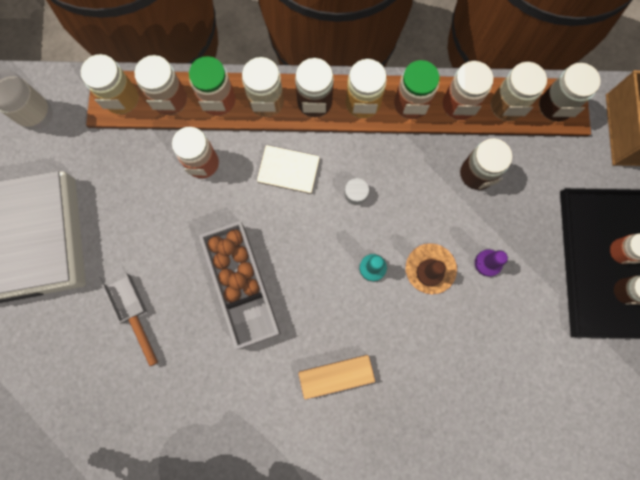

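View pics/side0.png

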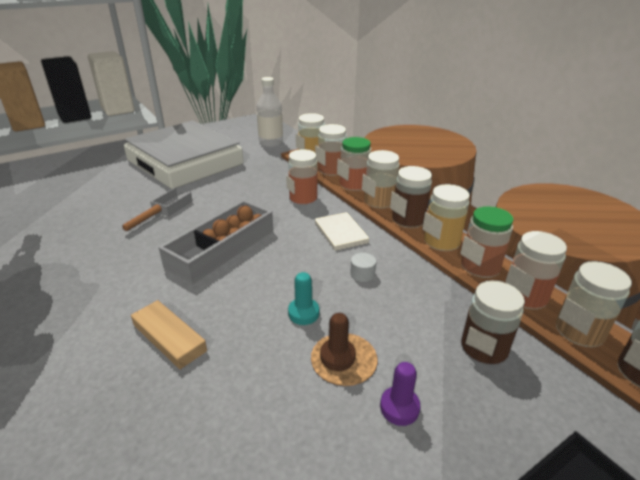

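Top view: the candidates are the dark brown tamper at (431,271) on the cork mat, the teal look-alike at (373,267) and the purple one at (490,262). I choose the brown one. The bin is at about (240,283), the tin at (357,190), and jars at (195,152) and (487,163).

```bash
python3 - <<'E'
from h import *
t=cv2.imread("pics/top0.png");s=cv2.imread("pics/side0.png")
a=cv2.resize(t[215:355,190:290],None,fx=4,fy=4,interpolation=cv2.INTER_CUBIC)
b=cv2.resize(t[230:300,340:440+80],(380,148),interpolation=cv2.INTER_CUBIC)
b=cv2.resize(t[235:300,395:470],None,fx=4,fy=4,interpolation=cv2.INTER_CUBIC)
c=cv2.resize(s[300:390,300:390],(300,300),interpolation=cv2.INTER_CUBIC)
o=np.zeros((560,700,3),np.uint8);o[:,:400]=a;o[:260,400:]=b;o[260:,400:]=c
cv2.imwrite("pics/crop1.png",o)
for n,im in (("top",t),("side",s)):
    hsv=cv2.cvtColor(im,cv2.COLOR_BGR2HSV)
    x0,x1,y0,y1=(395,470,235,300) if n=="top" else (300,390,300,390)
    m=np.zeros(im.shape[:2],np.uint8);m[y0:y1,x0:x1]=1
    cork=((hsv[...,1]>90)&(m>0)).astype(np.uint8)
    dark=(cork>0)&(hsv[...,2]<110)
    p=cv2.findContours(cork,0,1)[0];p=max(p,key=cv2.contourArea)
    w=np.array([onz(n,q[0],0.004)[:2] for q in p],np.float32);print(n,"mat",cv2.minEnclosingCircle(w), cv2.fitEllipse((w*1000).astype(np.float32)))
    ys,xs=np.nonzero(dark);print("dark",xs.min(),xs.max(),ys.min(),ys.max(),xs.mean(),ys.mean())
    d=max(cv2.findContours(dark.astype(np.uint8),0,1)[0],key=cv2.contourArea)
    for z in(0.014,0.07):
        w=np.array([onz(n,q[0],z)[:2] for q in d]);print(z,w.min(0),w.max(0))
E
```

```text
top mat ((0.563717782497406, -0.16363006830215454), 0.04465605691075325) ((563.6771240234375, -163.6262664794922), (87.10198211669922, 87.7459487915039), 171.33412170410156)
dark 417 447 260 285 430.9066666666667 272.34
0.014 [ 0.53311376 -0.18424335] [ 0.57669848 -0.13723264]
0.07 [ 0.5271793  -0.17081759] [ 0.56801481 -0.1267722 ]
side mat ((0.5743432641029358, -0.1467534303665161), 0.06410577148199081) ((568.5977783203125, -155.27027893066406), (81.62843322753906, 119.82721710205078), 151.18130493164062)
dark 300 355 300 378 334.07779171894606 342.57465495608534
0.014 [ 0.52988388 -0.18850391] [ 0.60407727 -0.09741691]
0.07 [ 0.50290853 -0.22526097] [ 0.56808212 -0.14524756]
```

View pics/crop1.png

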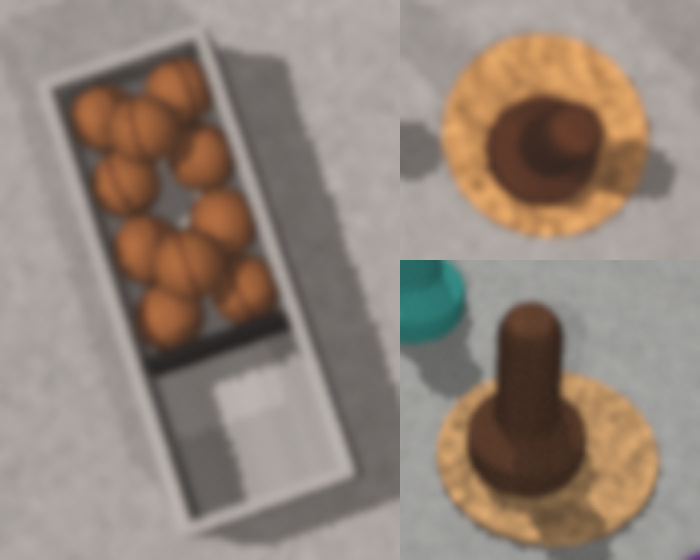

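```bash
python3 - <<'E'
from h import *
mm=lambda c,p,z:(onz(c,p,z)[:2]*1000).round(1)
print("face",mm("top",(430.2,272.5),.016),"top",mm("top",(439.2,267.5),.08))
# side: top ellipse centre crop(530,320)->; face disc rim
f=lambda u,v:(300+(u-400)*.3,300+(v-260)*.3)
print("side face",mm("side",f(527,437),.018),"top",mm("side",f(530,318),.08))
c=np.array([mm("top",p,.044) for p in((201.3,237),(241.75,223),(278.75,333.75),(237.5,347.5))])
print("corners",c.tolist(),[np.linalg.norm(c[i]-c[(i+1)%4]) for i in range(4)],"ctr",c.mean(0))
ax=(c[2]+c[3]-c[0]-c[1]);ax/=np.linalg.norm(ax);print("axis",ax)
n=np.array([-ax[1],ax[0]])
g=lambda u,v:(190+u/4,215+v/4)
for nm,p,z in(("w8",(143,127),.043),("w9",(188,262),.043),("div",(218,340),.043),("a",(101,118),.023),("b",(178,91),.023),("c",(126,182),.023),("d",(202,157),.023),("e",(145,247),.023),("f",(222,220),.023),("g",(171,315),.023),("h",(247,288),.023)):
    q=mm("top",g(*p),z);d=q-c.mean(0);print(nm,q,"bin",(d@ax).round(1),(d@n).round(1))
for k,p,z in(("tin",(357,185),.03),("jar1",(190,142),.1),("jar2",(492,155),.095)):print(k,mm("top",p,z))
print("purple",mm("top",(490,263),.015),"teal",mm("top",(373,268),.015))
E
```

```text
face [ 554.5 -159.7] top [ 554.5 -160.7]
side face [ 554.4 -163.5] top [ 555.  -161.4]
corners [[604.7, 230.2], [629.9, 163.3], [446.8, 94.9], [423.9, 160.8]] [np.float64(71.4888103132231), np.float64(195.45887035384192), np.float64(69.76546423553707), np.float64(193.66207682455547)] ctr [526.325 162.3  ]
axis [-0.93519427 -0.35413512]
w8 [588.9 188.4] bin -67.8 -2.2
w9 [532.4 166.9] bin -7.3 -2.2
div [500.5 153.1] bin 27.4 -0.5
a [596.  210.4] bin -82.2 -20.3
b [608.4 177.9] bin -82.3 14.5
c [568.4 198.2] bin -52.1 -18.7
d [579.8 166.3] bin -51.4 15.2
e [540.7 188.7] bin -22.8 -19.6
f [552.8 156.5] bin -22.7 14.8
g [512.1 176.2] bin 8.4 -18.0
h [524.  144.7] bin 8.4 15.6
tin [704.4 -32.4]
jar1 [751.2 244.9]
jar2 [ 739.6 -248.9]
purple [ 572.9 -263.8] teal [560.9 -61.5]
```

step_arm([
  [[-30, -25, 0], [0, 0, 0], 85],
  [[-61, -51, 0], [0, 0, 0], 85],
  [[-92, -77, 0], [0, 0, 0], 85],
  [[-123, -103, 0], [0, 0, 0], 85],
  [[-154, -129, 0], [0, 0, 0], 85],
  [[-185, -155, 0], [0, 0, 0], 85],
  [[-216, -181, 0], [0, 0, 0], 85],
  [[-247, -207, 0], [0, 0, 0], 85],
])

```text
clock: 0.77
tcp_pos: [0.382, 0.2229, 0.193]
orientation: [-0.0, 0.222, 0.975, -0.0]
wrist_force: [1.1, 0.6, -0.2]
finger_gap: 0.0847
grip_force: 0.0
```

step_arm([
  [[-30, -25, 0], [0, 0, 0], 85],
  [[-61, -51, 0], [0, 0, 0], 85],
  [[-92, -77, 0], [0, 0, 0], 85],
  [[-123, -103, 0], [0, 0, 0], 85],
  [[-154, -129, 0], [0, 0, 0], 85],
  [[-185, -155, 0], [0, 0, 0], 85],
  [[-216, -181, 0], [0, 0, 0], 85],
  [[-247, -207, 0], [0, 0, 0], 85],
])

```text
clock: 1.43
tcp_pos: [0.5152, -0.0708, 0.1929]
orientation: [-0.0, 0.222, 0.975, 0.0]
wrist_force: [0.7, 0.6, 0.4]
finger_gap: 0.0847
grip_force: 0.0
```

step_arm([
  [[-30, -26, 0], [0, 0, 0], 85],
  [[-53, -46, 0], [0, 0, 0], 85],
  [[-76, -66, 0], [0, 0, 0], 85],
  [[-76, -66, 0], [0, 0, 0], 85],
  [[-76, -66, 0], [0, 0, 0], 85],
  [[-76, -66, 0], [0, 0, 0], 85],
])

```text
clock: 1.93
tcp_pos: [0.5542, -0.1606, 0.1925]
orientation: [-0.001, 0.222, 0.975, 0.0]
wrist_force: [0.8, 0.4, 0.0]
finger_gap: 0.0849
grip_force: 0.0
```

step_arm([
  [[0, 0, 30], [0, 0, 0], 85],
  [[0, 0, 60], [0, 0, 0], 85],
  [[0, 0, 90], [0, 0, 0], 85],
  [[0, 0, 115], [0, 0, 0], 85],
  [[0, 0, 135], [0, 0, 0], 85],
  [[0, 0, 148], [0, 0, 0], 85],
  [[0, 0, 158], [0, 0, 0], 85],
  [[0, 0, 158], [0, 0, 0], 85],
])

```text
clock: 2.6
tcp_pos: [0.5531, -0.159, 0.0333]
orientation: [-0.002, 0.221, 0.975, 0.0]
wrist_force: [-1.1, -0.2, 0.0]
finger_gap: 0.0848
grip_force: 0.0
```

step_arm([
  [[0, 0, 0], [0, 0, 0], 50],
  [[0, 0, 0], [0, 0, 0], 40],
  [[0, 0, 0], [0, 0, 0], 32],
  [[0, 0, 0], [0, 0, 0], 26],
  [[0, 0, 0], [0, 0, 0], 20],
  [[0, 0, 0], [0, 0, 0], 15],
  [[0, 0, 0], [0, 0, 0], 15],
  [[0, 0, 0], [0, 0, 0], 15],
], grip_force=70)

```text
clock: 3.27
tcp_pos: [0.5559, -0.1609, 0.0362]
orientation: [0.001, 0.222, 0.975, 0.0]
wrist_force: [0.6, 2.2, 6.0]
finger_gap: 0.016
grip_force: 61.7
```

```bash
python3 - <<'E'
from h import *
s=imaging.read_camera("side");w=imaging.read_camera("wrist")
a=cv2.resize(s[240:400,250:410],(400,400),interpolation=cv2.INTER_CUBIC);b=cv2.resize(w,(400,300))
o=np.zeros((400,800,3),np.uint8);o[:,:400]=a;o[:300,400:]=b
cv2.imwrite("pics/g1.png",o[...,::-1]);S=telemetry.get_state();print({k:S[k] for k in("tcp_pos","finger_gap","grip_force","wrist_force")})
E
```

```text
{'tcp_pos': array([ 0.55595049, -0.1609151 ,  0.0361849 ]), 'finger_gap': 0.01596681909539259, 'grip_force': 61.69373473487212, 'wrist_force': array([0.75296135, 2.753774  , 6.02039347])}
```

View pics/g1.png

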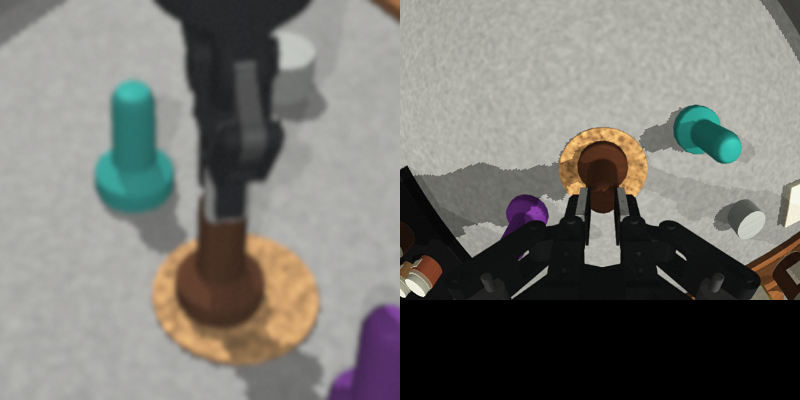

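```bash
python3 - <<'E'
from h import *
for z in (.004,.018,.026,.036,.045,.055,.07,.08):
    print(z,((proj("side",(.5548,-.1612,z))-[250,240])*2.5).round(),end=" ")
    P=imaging.camera_params("wrist");K=np.array(P["camera_matrix"]);T=np.array(P["pose"])
    for xy in((.5548,-.1612),(.5559,-.1609)):
        q=T[:3,:3].T@(np.array([*xy,z])-T[:3,3]);th=np.arctan2(np.hypot(q[0],q[1]),-q[2]);u=np.array([q[0],-q[1]])/np.hypot(q[0],q[1])
        print((K[:2,2]+K[0,0]*th*u).round(),end=" ")
    print()
E
```

```text
0.004 [218. 298.] [323. 260.] [324. 261.] 
0.018 [218. 280.] [323. 268.] [324. 270.] 
0.026 [219. 269.] [323. 274.] [324. 275.] 
0.036 [219. 256.] [323. 281.] [325. 283.] 
0.045 [220. 243.] [323. 288.] [325. 290.] 
0.055 [220. 229.] [323. 297.] [325. 299.] 
0.07 [221. 208.] [323. 312.] [325. 314.] 
0.08 [222. 193.] [323. 324.] [325. 326.]
```

```bash
python3 - <<'E'
from h import *
w=imaging.read_camera("wrist")
cv2.imwrite("pics/g2.png",cv2.resize(w[180:400,220:430],None,fx=2.7,fy=2.7,interpolation=cv2.INTER_CUBIC)[...,::-1])
E
```

```text
(no output)
```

View pics/g2.png

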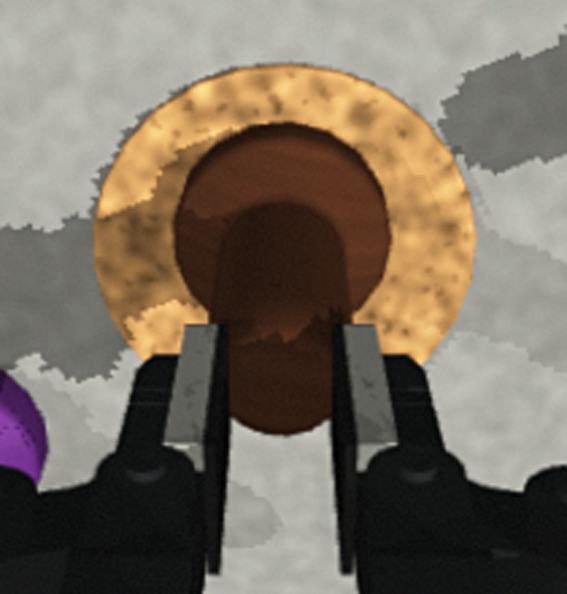

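step_arm([
  [[0, 0, -5], [0, 0, 0], 12],
  [[0, 0, -15], [0, 0, 0], 12],
  [[0, 0, -35], [0, 0, 0], 12],
  [[0, 0, -60], [0, 0, 0], 12],
  [[0, 0, -90], [0, 0, 0], 12],
  [[0, 0, -120], [0, 0, 0], 12],
  [[0, 0, -135], [0, 0, 0], 12],
  [[0, 0, -135], [0, 0, 0], 12],
])

```text
clock: 4.08
tcp_pos: [0.5571, -0.1624, 0.175]
orientation: [0.004, 0.222, 0.975, -0.001]
wrist_force: [0.3, -0.4, -1.7]
finger_gap: 0.0158
grip_force: 62.4
```

step_arm([
  [[8, 14, 0], [0, 0, 0], 12],
  [[24, 42, 0], [0, 0, 0], 12],
  [[42, 74, 0], [0, 0, 0], 12],
  [[60, 105, 0], [0, 0, 0], 12],
  [[78, 136, 0], [0, 0, 0], 12],
  [[96, 167, 0], [0, 0, 0], 12],
  [[114, 199, 0], [0, 0, 0], 12],
  [[130, 228, 0], [0, 0, 0], 12],
])

```text
clock: 4.75
tcp_pos: [0.5349, 0.1024, 0.1688]
orientation: [-0.001, 0.222, 0.975, -0.0]
wrist_force: [0.7, -0.1, -1.4]
finger_gap: 0.0159
grip_force: 62.3
```

step_arm([
  [[15, 26, 0], [0, 0, 0], 12],
  [[26, 45, 0], [0, 0, 0], 12],
  [[32, 56, 0], [0, 0, 0], 12],
  [[32, 56, 0], [0, 0, 0], 12],
  [[32, 56, 0], [0, 0, 0], 12],
  [[32, 56, 0], [0, 0, 0], 12],
])

```text
clock: 5.25
tcp_pos: [0.5317, 0.1639, 0.1696]
orientation: [-0.0, 0.222, 0.975, -0.001]
wrist_force: [0.0, -1.7, -1.0]
finger_gap: 0.0161
grip_force: 62.4
```

```bash
python3 - <<'E'
from h import *
s=imaging.read_camera("side");t=imaging.read_camera("top")
a=cv2.resize(s[110:290,140:300],(400,450),interpolation=cv2.INTER_CUBIC);b=cv2.resize(t[190:370,170:330],(400,450))
cv2.imwrite("pics/p1.png",np.hstack([a,b])[...,::-1]);S=telemetry.get_state();print({k:S[k] for k in("tcp_pos","finger_gap","grip_force","wrist_force")})
for p in((.5315,.165,.14),(.5315,.165,.043)):print(((proj("side",p)-[140,110])*2.5).round(),((proj("top",p)-[170,190])*2.5).round()+[400,0])
E
```

```text
{'tcp_pos': array([0.53201247, 0.16364756, 0.16992093]), 'finger_gap': 0.015991548050535497, 'grip_force': 62.41459650773322, 'wrist_force': array([-0.29373417,  0.54867978, -2.20180802])}
[184. 170.] [545. 210.]
[201. 295.] [570. 228.]
```

View pics/p1.png

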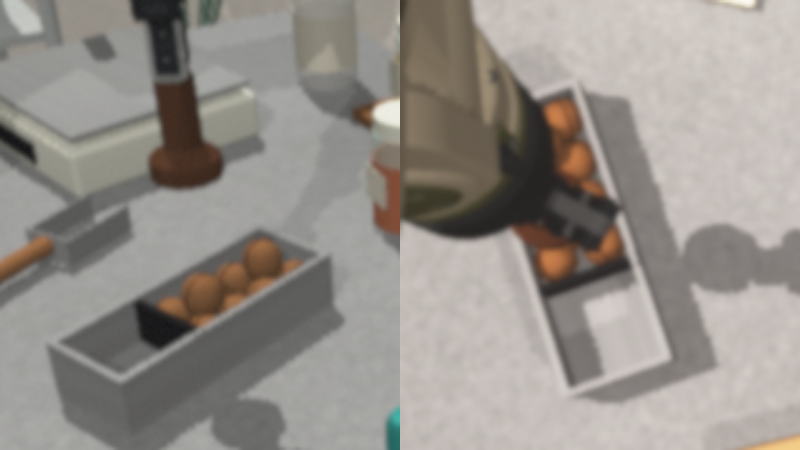

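step_arm([
  [[0, 0, 15], [0, 0, 0], 12],
  [[0, 0, 35], [0, 0, 0], 12],
  [[0, 0, 55], [0, 0, 0], 12],
  [[0, 0, 66], [0, 0, 0], 12],
  [[0, 0, 72], [0, 0, 0], 12],
  [[0, 0, 72], [0, 0, 0], 12],
  [[0, 0, 72], [0, 0, 0], 12],
], grip_force=100)

```text
clock: 5.93
tcp_pos: [0.5322, 0.1644, 0.0985]
orientation: [0.0, 0.223, 0.975, 0.0]
wrist_force: [1.0, -0.8, -1.3]
finger_gap: 0.0149
grip_force: 89.5
```

step_arm([
  [[0, 0, 2], [0, 0, 0], 12],
  [[0, 0, 4], [0, 0, 0], 12],
  [[0, 0, 6], [0, 0, 0], 12],
  [[0, 0, 8], [0, 0, 0], 12],
  [[0, 0, 10], [0, 0, 0], 12],
  [[0, 0, 11], [0, 0, 0], 12],
  [[0, 0, 12], [0, 0, 0], 12],
  [[0, 0, 12], [0, 0, 0], 12],
])

```text
clock: 6.6
tcp_pos: [0.5339, 0.1651, 0.0884]
orientation: [0.002, 0.222, 0.975, 0.001]
wrist_force: [0.1, -1.2, 9.0]
finger_gap: 0.0144
grip_force: 93.0
```

step_arm([
  [[0, 0, 1], [0, 0, 0], 12],
  [[0, 0, 2], [0, 0, 0], 12],
  [[0, 0, 3], [0, 0, 0], 12],
  [[0, 0, 4], [0, 0, 0], 12],
  [[0, 0, 5], [0, 0, 0], 12],
  [[0, 0, 6], [0, 0, 0], 12],
  [[0, 0, 6], [0, 0, 0], 12],
  [[0, 0, 6], [0, 0, 0], 12],
])

```text
clock: 7.27
tcp_pos: [0.5337, 0.1652, 0.0824]
orientation: [0.002, 0.222, 0.975, 0.001]
wrist_force: [-0.7, 0.1, 6.9]
finger_gap: 0.0143
grip_force: 92.1
```

step_arm([
  [[0, 0, 1], [0, 0, 0], 12],
  [[0, 0, 2], [0, 0, 0], 12],
  [[0, 0, 3], [0, 0, 0], 12],
  [[0, 0, 4], [0, 0, 0], 12],
  [[0, 0, 5], [0, 0, 0], 12],
  [[0, 0, 6], [0, 0, 0], 12],
  [[0, 0, 6], [0, 0, 0], 12],
  [[0, 0, 6], [0, 0, 0], 12],
])

```text
clock: 7.93
tcp_pos: [0.5314, 0.165, 0.0736]
orientation: [-0.001, 0.222, 0.975, -0.0]
wrist_force: [0.8, -0.1, -0.8]
finger_gap: 0.0145
grip_force: 89.5
```

step_arm([
  [[0, 0, 1], [0, 0, 0], 12],
  [[0, 0, 2], [0, 0, 0], 12],
  [[0, 0, 3], [0, 0, 0], 12],
  [[0, 0, 4], [0, 0, 0], 12],
  [[0, 0, 4], [0, 0, 0], 12],
  [[0, 0, 4], [0, 0, 0], 12],
])

```text
clock: 8.43
tcp_pos: [0.5318, 0.165, 0.0702]
orientation: [-0.0, 0.222, 0.975, 0.0]
wrist_force: [0.2, 0.3, 0.1]
finger_gap: 0.0145
grip_force: 89.7
```

step_arm([
  [[0, 0, -10], [0, 0, 0], 12],
  [[0, 0, -30], [0, 0, 0], 12],
  [[0, 0, -50], [0, 0, 0], 12],
  [[-12, 12, -60], [0, 0, 0], 12],
  [[-26, 27, -60], [0, 0, 0], 12],
  [[-37, 39, -60], [0, 0, 0], 12],
  [[-42, 44, -60], [0, 0, 0], 12],
  [[-42, 44, -60], [0, 0, 0], 12],
])

```text
clock: 9.1
tcp_pos: [0.59, 0.1868, 0.1302]
orientation: [0.0, 0.222, 0.975, 0.0]
wrist_force: [-0.0, 0.7, -1.3]
finger_gap: 0.0141
grip_force: 89.5
```

```bash
python3 - <<'E'
from h import *
s=imaging.read_camera("side")
a=cv2.resize(s[110:290,140:300],(500,562),interpolation=cv2.INTER_CUBIC)
cv2.imwrite("pics/p2.png",a[...,::-1]);S=telemetry.get_state();print({k:S[k] for k in("tcp_pos","finger_gap","grip_force","wrist_force")})
k=lambda p:((proj("side",p)-[140,110])*3.125).round()
C=np.array([.5263,.1623]);ax=np.array([-.9352,-.3541]);n=np.array([.3541,-.9352])
for x,y,z in((-65,0,.043),(25,0,.043),(40,0,.043),(10,-15,.023),(10,15,.023),(-5,0,.023)):print(x,y,k((*(C+ax*x/1e3+n*y/1e3),z)))
t=telemetry.get_state()["tcp_pos"];print(k(t-[.0005,0,.0325]))
E
```

```text
{'tcp_pos': array([0.58865545, 0.18647244, 0.12991077]), 'finger_gap': 0.014455076407677899, 'grip_force': 89.46398981832317, 'wrist_force': array([-0.0069848 ,  0.30764998, -1.91416195])}
-65 0 [326. 326.]
25 0 [211. 393.]
40 0 [190. 406.]
10 -15 [217. 402.]
10 15 [254. 420.]
-5 0 [255. 399.]
[319. 242.]
```

View pics/p2.png

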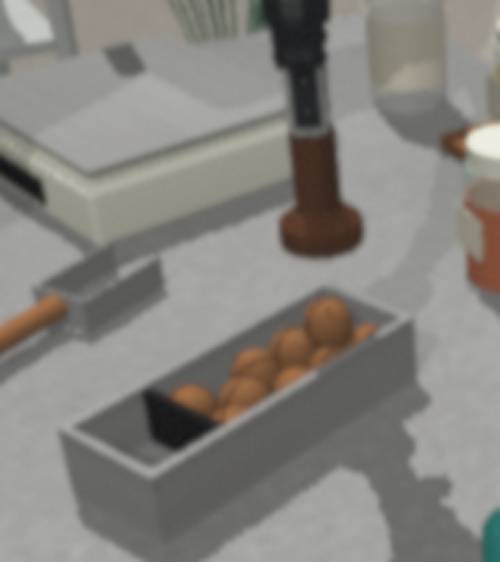

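The second proud walnut at crop (328,322) is still up. The first is down and the divider has moved to about +40 mm. Now I'll press the second one.

step_arm([
  [[0, 0, 15], [0, 0, 0], 12],
  [[0, 0, 29], [0, 0, 0], 12],
  [[0, 0, 35], [0, 0, 0], 12],
  [[0, 0, 37], [0, 0, 0], 12],
  [[0, 0, 39], [0, 0, 0], 12],
  [[0, 0, 41], [0, 0, 0], 12],
  [[0, 0, 42], [0, 0, 0], 12],
  [[0, 0, 43], [0, 0, 0], 12],
])

```text
clock: 9.82
tcp_pos: [0.59, 0.1865, 0.089]
orientation: [0.002, 0.222, 0.975, 0.0]
wrist_force: [-0.2, -1.0, 8.6]
finger_gap: 0.0145
grip_force: 92.7
```

step_arm([
  [[0, 0, 1], [0, 0, 0], 12],
  [[0, 0, 2], [0, 0, 0], 12],
  [[0, 0, 3], [0, 0, 0], 12],
  [[0, 0, 4], [0, 0, 0], 12],
  [[0, 0, 5], [0, 0, 0], 12],
  [[0, 0, 6], [0, 0, 0], 12],
  [[0, 0, 6], [0, 0, 0], 12],
  [[0, 0, 6], [0, 0, 0], 12],
])

```text
clock: 10.48
tcp_pos: [0.5933, 0.1869, 0.0869]
orientation: [0.005, 0.222, 0.975, 0.002]
wrist_force: [-0.0, -0.8, 17.7]
finger_gap: 0.0143
grip_force: 96.1
```

step_arm([
  [[0, 0, 1], [0, 0, 0], 12],
  [[0, 0, 2], [0, 0, 0], 12],
  [[0, 0, 3], [0, 0, 0], 12],
  [[0, 0, 4], [0, 0, 0], 12],
  [[0, 0, 5], [0, 0, 0], 12],
  [[0, 0, 6], [0, 0, 0], 12],
  [[0, 0, 6], [0, 0, 0], 12],
  [[0, 0, 6], [0, 0, 0], 12],
])

```text
clock: 11.15
tcp_pos: [0.5907, 0.1868, 0.0776]
orientation: [0.002, 0.222, 0.975, 0.001]
wrist_force: [0.3, 0.1, 5.1]
finger_gap: 0.014
grip_force: 91.3
```

step_arm([
  [[0, 0, 1], [0, 0, 0], 12],
  [[0, 0, 2], [0, 0, 0], 12],
  [[0, 0, 3], [0, 0, 0], 12],
  [[0, 0, 4], [0, 0, 0], 12],
  [[0, 0, 5], [0, 0, 0], 12],
  [[0, 0, 6], [0, 0, 0], 12],
  [[0, 0, 6], [0, 0, 0], 12],
  [[0, 0, 6], [0, 0, 0], 12],
])

```text
clock: 11.82
tcp_pos: [0.5889, 0.1867, 0.0699]
orientation: [0.0, 0.222, 0.975, 0.0]
wrist_force: [-1.8, 0.9, 7.8]
finger_gap: 0.0142
grip_force: 92.0
```

step_arm([
  [[0, 0, -5], [0, 0, 0], 12],
  [[0, 0, -20], [0, 0, 0], 12],
  [[0, 0, -45], [0, 0, 0], 12],
  [[0, 0, -75], [0, 0, 0], 12],
  [[0, 0, -100], [0, 0, 0], 12],
  [[0, 0, -110], [0, 0, 0], 12],
  [[0, 0, -110], [0, 0, 0], 12],
])

```text
clock: 12.4
tcp_pos: [0.5903, 0.1868, 0.1816]
orientation: [0.002, 0.222, 0.975, 0.001]
wrist_force: [-0.1, -0.4, -0.7]
finger_gap: 0.0143
grip_force: 89.5
```

step_arm([
  [[-6, -15, 0], [0, 0, 0], 12],
  [[-17, -43, 0], [0, 0, 0], 12],
  [[-29, -76, 0], [0, 0, 0], 12],
  [[-42, -109, 0], [0, 0, 0], 12],
  [[-55, -142, 0], [0, 0, 0], 12],
  [[-68, -175, 0], [0, 0, 0], 12],
  [[-80, -206, 0], [0, 0, 0], 12],
  [[-92, -237, 0], [0, 0, 0], 12],
])

```text
clock: 13.07
tcp_pos: [0.5674, -0.0683, 0.1765]
orientation: [-0.002, 0.222, 0.975, 0.0]
wrist_force: [0.9, 0.2, -1.5]
finger_gap: 0.0142
grip_force: 89.6
```

step_arm([
  [[-12, -31, 0], [0, 0, 0], 12],
  [[-22, -58, 0], [0, 0, 0], 12],
  [[-30, -78, 0], [0, 0, 0], 12],
  [[-35, -90, 0], [0, 0, 0], 12],
  [[-35, -90, 0], [0, 0, 0], 12],
  [[-35, -90, 0], [0, 0, 0], 12],
  [[-35, -90, 0], [0, 0, 0], 12],
])

```text
clock: 13.65
tcp_pos: [0.5612, -0.162, 0.1782]
orientation: [-0.001, 0.222, 0.975, 0.001]
wrist_force: [-0.6, 0.1, -2.1]
finger_gap: 0.0141
grip_force: 89.6
```

```bash
python3 - <<'E'
from h import *
s=imaging.read_camera("side");t=imaging.read_camera("top")
a=cv2.resize(s[195:285,155:285],(400,277),interpolation=cv2.INTER_CUBIC)
c=cv2.resize(s[260:400,270:410],(400,400)[:1]+(323,),interpolation=cv2.INTER_CUBIC)
b=cv2.resize(t[215:355,190:283],(400,600),interpolation=cv2.INTER_CUBIC)
cv2.imwrite("pics/p3.png",np.hstack([np.vstack([a,c]),b])[...,::-1]);S=telemetry.get_state();print({k:S[k] for k in("tcp_pos","orientation","wrist_force")})
E
```

```text
{'tcp_pos': array([ 0.56167572, -0.16180107,  0.1788586 ]), 'orientation': array([-3.22421803e-04,  2.21168030e-01,  9.75235627e-01,  2.64840281e-04]), 'wrist_force': array([-0.32571239,  0.00523643, -1.78016642])}
```

View pics/p3.png

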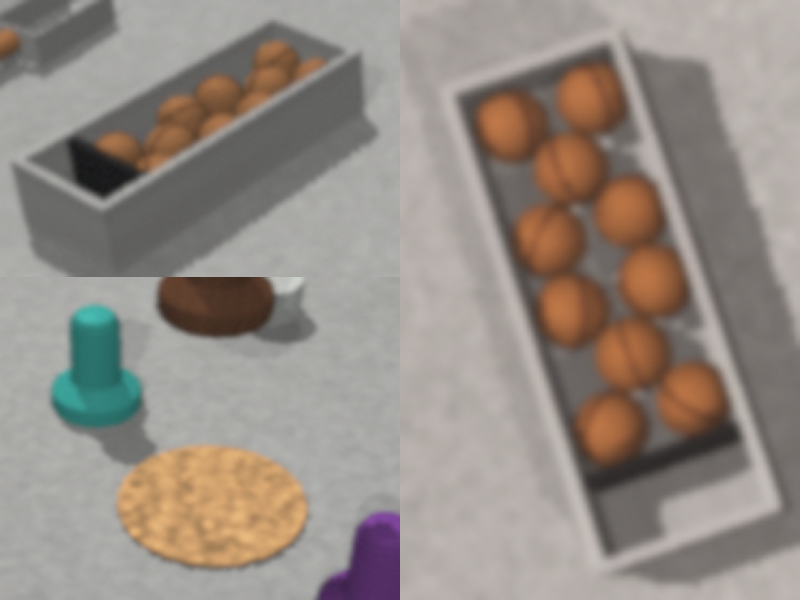

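All ten walnuts show separately in the top view. I'll check the two former proud ones' heights across the two views.

```bash
python3 - <<'E'
from h import *
for p in((572,168),(632,355),(512,126),(592,98),(630,211),(549,241),(573,311),(655,280),(611,430),(691,397)):
    q=(190+(p[0]-400)*93/400,215+p[1]*140/600)
    o=[((proj("side",onz("top",q,z))-[155,195])*[400/130,277/90]).round().tolist() for z in(.023,.031)]
    print(p,o)
E
```

```text
(572, 168) [[267.0, 92.0], [265.0, 82.0]]
(632, 355) [[168.0, 151.0], [166.0, 141.0]]
(512, 126) [[275.0, 66.0], [273.0, 57.0]]
(592, 98) [[315.0, 83.0], [312.0, 74.0]]
(630, 211) [[258.0, 118.0], [256.0, 109.0]]
(549, 241) [[217.0, 100.0], [215.0, 91.0]]
(573, 311) [[180.0, 122.0], [178.0, 112.0]]
(655, 280) [[222.0, 142.0], [220.0, 131.0]]
(611, 430) [[114.0, 161.0], [112.0, 151.0]]
(691, 397) [[157.0, 181.0], [155.0, 170.0]]
```

step_arm([
  [[0, 0, 15], [0, 0, 0], 12],
  [[0, 0, 45], [0, 0, 0], 12],
  [[0, 0, 75], [0, 0, 0], 12],
  [[0, 0, 105], [0, 0, 0], 12],
  [[0, 0, 125], [0, 0, 0], 12],
  [[0, 0, 135], [0, 0, 0], 12],
  [[0, 0, 139], [0, 0, 0], 12],
  [[0, 0, 139], [0, 0, 0], 12],
])

```text
clock: 14.42
tcp_pos: [0.5617, -0.1624, 0.0399]
orientation: [-0.0, 0.222, 0.975, 0.0]
wrist_force: [0.0, -0.3, -1.5]
finger_gap: 0.0142
grip_force: 89.6
```

step_arm([
  [[0, 0, 1], [0, 0, 0], 12],
  [[0, 0, 2], [0, 0, 0], 12],
  [[0, 0, 3], [0, 0, 0], 12],
  [[0, 0, 4], [0, 0, 0], 12],
  [[0, 0, 4], [0, 0, 0], 12],
  [[0, 0, 4], [0, 0, 0], 12],
])

```text
clock: 14.92
tcp_pos: [0.562, -0.1635, 0.0367]
orientation: [0.0, 0.222, 0.975, -0.0]
wrist_force: [-1.3, 0.2, -0.8]
finger_gap: 0.0143
grip_force: 90.1
```

step_arm([
  [[0, 0, 1], [0, 0, 0], 12],
  [[0, 0, 1], [0, 0, 0], 12],
  [[0, 0, 1], [0, 0, 0], 12],
], grip_force=40)

```text
clock: 15.17
tcp_pos: [0.5623, -0.1638, 0.0366]
orientation: [0.001, 0.222, 0.975, -0.0]
wrist_force: [-1.7, 0.3, 4.7]
finger_gap: 0.0143
grip_force: 92.2
```

step_arm([
  [[0, 0, 0], [0, 0, 0], 20],
  [[0, 0, 0], [0, 0, 0], 28],
  [[0, 0, 0], [0, 0, 0], 36],
  [[0, 0, 0], [0, 0, 0], 50],
  [[0, 0, 0], [0, 0, 0], 65],
  [[0, 0, 0], [0, 0, 0], 85],
  [[0, 0, 0], [0, 0, 0], 85],
  [[0, 0, 0], [0, 0, 0], 85],
])

```text
clock: 15.83
tcp_pos: [0.5617, -0.1632, 0.0351]
orientation: [-0.0, 0.222, 0.975, 0.0]
wrist_force: [0.4, -0.3, -0.4]
finger_gap: 0.085
grip_force: 0.0
```

step_arm([
  [[0, 0, -8], [0, 0, 0], 85],
  [[0, 0, -25], [0, 0, 0], 85],
  [[0, 0, -50], [0, 0, 0], 85],
  [[0, 0, -80], [0, 0, 0], 85],
  [[0, 0, -110], [0, 0, 0], 85],
  [[0, 0, -140], [0, 0, 0], 85],
  [[0, 0, -150], [0, 0, 0], 85],
  [[0, 0, -150], [0, 0, 0], 85],
])

```text
clock: 16.5
tcp_pos: [0.5638, -0.1641, 0.1893]
orientation: [0.004, 0.222, 0.975, -0.001]
wrist_force: [-0.1, -0.8, -0.1]
finger_gap: 0.085
grip_force: 0.0
```

```bash
python3 - <<'E'
from h import *
s=imaging.read_camera("side");w=imaging.read_camera("wrist")
a=cv2.resize(s[190:400,150:410],(520,420),interpolation=cv2.INTER_CUBIC)
b=cv2.resize(w,(280,210))
o=np.zeros((420,800,3),np.uint8);o[:,:520]=a;o[:210,520:]=b
cv2.imwrite("pics/p4.png",o[...,::-1])
for z in(.004,.08):print((proj("side",(.5617,-.1635,z))-[150,190])*2)
E
```

```text
[384.46842197 336.05302909]
[388.77204785 252.65112271]
```

View pics/p4.png

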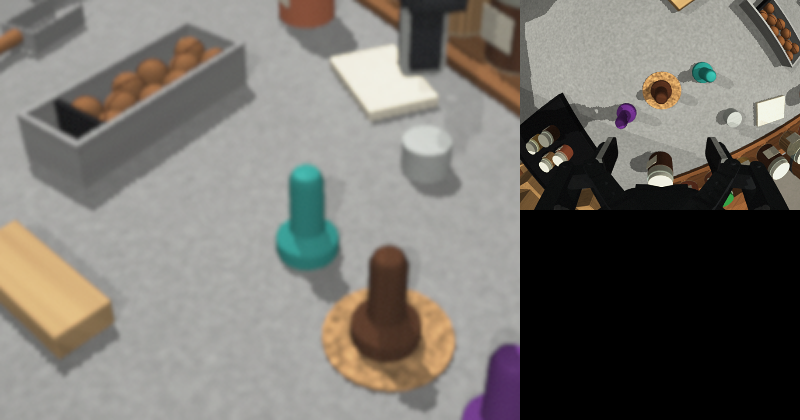

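The tamper stands upright in the middle of the mat, from its base at (385,335) to its top at (389,252), and has been released. The walnuts lie level and the bystanders are where they were.

```bash
python3 -c "
from workcell import env
print(env.hand_in())"
```

```text
the job is handed in; nothing more can be done
None
```

Both proud walnuts are pressed down so all ten lie level, the tamper stands upright on its mat, the tin and jars weren't touched, and the job is handed in (no verdict was returned).

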